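# Switch the right coffee warmer on

## Robot

A 7-joint arm with a two-finger parallel gripper is mounted at the origin on the work surface. World frame = base frame: x ahead of the robot, y to its left, z up, the work surface at z = 0. Lengths are in m, angles in rad, forces in N, time in s.
With the tool pointing down it reaches from about 0.425 to 0.925 m from the base axis. Payload 6.8 kg.
Tool frame: the origin (TCP) lies midway between the tips of the shut fingers; the grasp point (between the pads) lies 19 mm behind it; z points along the fingers, x is the direction in which the jaws open and shut, and the axes are right-handed (so a half turn about z gives the same grasp; the last joint's range is limited). The gripper opens to 85 mm and grips with 20 to 120 N. Pads are 22 mm wide; open, the fingers measure 114 mm over their backs; the gripper's body (76 mm by 85 mm) begins 54 mm behind the grasp point. The pads swing forward as they close: fully open they stand 13 mm farther back than shut.
Start: joints at [-0.108, 0.477, 0.022, 1.555, -0.011, 1.109, -0.083], TCP at [0.675, 0, 0.231] pointing down, gripper open.
Joint ranges: [-2.96, 2.96], [-0.34, 2.1], [-1.41, 1.46], [0.24, 2.44], [-1.37, 4.51], [0.17, 1.92], [-2.96, 2.96]. Speed limits (rad/s): [2.39, 2.39, 3.14, 3.14, 3.14, 3.14, 3.14].

## Interface

Orientations are given as a unit quaternion [w, x, y, z].
In Python, from station import bot, imaging, nets gives the robot as it stands. The module is installed in compiled form; this text tells all that it offers.
- The arm moves only by the tool apply_moves, never from a script. Its argument "moves" is text: rows parted by semicolons, each of 7 numbers parted by spaces: the gripper command: -1 is fully open, 1 is shut, values between are in proportion, then the shift along the tool's x, y, z normalised to -1 to 1, where 1 is 120 mm, then the turn, a rotation vector about the tool's x, y, z normalised to -1 to 1, where 1 is 4 degrees. In form: hand dx dy dz rx ry rz; .... A call has 1 to 12 rows; each row shifts and turns the commanded pose from where the row before left it, along the tool's axes as they then stand; what a row does not reach is not made up. A row lasts 1/12 s, in which the tool goes at most 41.7 mm and 7.16 degrees, less where a joint would pass 70% of its speed; a pose out of reach is approached as far as the arm can. A call with a number of a shift or a turn outside -1 to 1 is refused whole. A call with a gripper value outside its range is refused whole. The fingers move at their own pace and stop on an object; "force" is the grip in N (left out, the last holds). Time passes only in rows, so rows that do not move let the fingers close. It gives the time, the measured TCP pose, the force and the opening at its end, in the units of the state.
- bot.get_obs(): the state, without advancing time (a new reading comes with each control period).
- imaging.read_camera(name): name is "scene" or "side" or "wrist"; returns a dict with "image" (420x560x3 uint8, red, green, blue), "fx", "fy", "cx", "cy" (pixels), "view" (4x4, takes a point from world to camera coordinates); the wrist camera has in their place "mount" (4x4, takes a point from camera to tool coordinates, whose origin is the TCP and whose axes are the tool frame's). Camera axes: x right, y down, z forward; pixel columns grow to the right and rows downward; lengths in m; the calibration is good to about 2 mm. The wrist camera is an equidistant fisheye: a pixel r from the principal point sees the ray r / f radians off the axis. A picture is of the moment at which its call begins: read the wrist's pose just before it. There is no depth.
- bot.hand_in(): hands the job in, once; it reports no verdict.
Trained networks look in a picture, given as the dict that the camera call returned (one of the last four; its "shot" number tells which), for a name from the list of things; names that differ only in an ending like _2 or _b are one class to them, and where a whole thing is asked for, a point or a joint stands for the part that bears it (a point fixed in the world has none). Each returns a list of dicts, best first, with "score" (0 to 1); they miss things now and then, are a little off and sometimes report something else, mostly with a low value. They report only what shows in the picture. A call takes as long as a camera call. They do not tell look-alikes from the thing itself.
- nets.spot_in(picture, name): "rect" ([left, top, right, bottom] in pixels, round what is visible of it).
- nets.outline_of(picture, name): "region" (420x560 bool, what is visible of it) and "rect" ([left, top, right, bottom] in pixels, round what is visible of it).
- nets.spot_point(picture, name): "location" ([column, row] in pixels: a listed point, or the origin of a listed thing).
The state is a dict: "t": time; "q": joint angles; "joint_vel": joint speeds; "joint_torque": joint torques, N m; "eef_pos": TCP position; "tool_rot": TCP orientation; "contact_force": force on the tool from outside, world axes, zero at the start; "torque": the same for the moment, N m; "gripper_width": opening from 0.0 (shut) to 1.0 (fully open).
Only numpy, scipy, OpenCV 4.12 (cv2) and the standard library are available. Lean on these libraries where they do the work, as an engineer would, in place of code of your own. Each camera call takes 0.05 s, during which the arm holds its last target.

## Task

The wrong warmer is on: switch off the one under the black brew basket by pushing its toggle over towards you (the robot's side) until it snaps, and only then switch on the one under the glass coffee pot by pushing its toggle over away from you. Never have both on at once, and leave the empty warmer's toggle off. Do not lift or shift the pot, the basket or anything else on the counter, and leave everything standing where it is.

Things in the scene. Friction and masses are not known exactly. Their poses are not given: they have to be found in the camera images.
- pot_warmer: Fixed low hot-plate warmer with the glass coffee pot on its plate; at the start it is switched off. The three look alike: aluminium box 290 mm deep (x), 170 wide (y), deck 60 mm above the counter, black switch panel at the robot's end. Origin: centre of its underside; x points away from the robot (yaw up to 0.2 rad). Plate: radius 66, centre (60, 0), top 64 mm up. Toggle pivot at (-120, -40, 62) mm, axis along y.
- basket_warmer: Fixed low hot-plate warmer with the brew basket on its plate; at the start it is the one switched on. The three look alike: aluminium box 290 mm deep (x), 170 wide (y), deck 60 mm above the counter, black switch panel at the robot's end. Origin: centre of its underside; x points away from the robot (yaw up to 0.2 rad). Plate: radius 66, centre (60, 0), top 64 mm up. Toggle pivot at (-120, -40, 62) mm, axis along y.
- spare_warmer: Fixed low hot-plate warmer with nothing on its plate; switched off. The three look alike: aluminium box 290 mm deep (x), 170 wide (y), deck 60 mm above the counter, black switch panel at the robot's end. Origin: centre of its underside; x points away from the robot (yaw up to 0.2 rad). Plate: radius 66, centre (60, 0), top 64 mm up. Toggle pivot at (-120, -40, 62) mm, axis along y.
- pot_toggle (a joint): Steel bat toggle of the pot warmer, 9 mm thick at the foot, 13 mm in its upper half. In rad: 0 = off, leaning 0.45 rad towards the robot (-x of the warmer); 0.9 = on, leaning 0.45 towards the plate (+x); 0.45 = upright. Over-centre spring, 0.16 N m at the stops (4 N at 40 mm from the pivot), nil upright: pushed past upright, it snaps over by itself.
- pot_toggle_tip (a point): Point on the axis of the pot warmer's toggle, 52 mm from its pivot (the metal ends 6.5 mm further on); moves with the lever; about 109 mm above the counter at either stop, 114 mm upright.
- basket_toggle (a joint): Steel bat toggle of the basket warmer, 9 mm thick at the foot, 13 mm in its upper half. In rad: 0 = off, leaning 0.45 rad towards the robot (-x of the warmer); 0.9 = on, leaning 0.45 towards the plate (+x); 0.45 = upright. Over-centre spring, 0.16 N m at the stops (4 N at 40 mm from the pivot), nil upright: pushed past upright, it snaps over by itself.
- basket_toggle_tip (a point): Point on the axis of the basket warmer's toggle, 52 mm from its pivot (the metal ends 6.5 mm further on); moves with the lever; about 109 mm above the counter at either stop, 114 mm upright.
- spare_toggle (a joint): Steel bat toggle of the spare warmer, 9 mm thick at the foot, 13 mm in its upper half. In rad: 0 = off, leaning 0.45 rad towards the robot (-x of the warmer); 0.9 = on, leaning 0.45 towards the plate (+x); 0.45 = upright. Over-centre spring, 0.16 N m at the stops (4 N at 40 mm from the pivot), nil upright: pushed past upright, it snaps over by itself.
- spare_toggle_tip (a point): Point on the axis of the spare warmer's toggle, 52 mm from its pivot (the metal ends 6.5 mm further on); moves with the lever; about 109 mm above the counter at either stop, 114 mm upright.
- pot_plate (a point): Centre of the top of the plate of the pot's warmer, 64 mm above the counter.
- basket_plate (a point): Centre of the top of the plate of the basket's warmer, 64 mm above the counter.
- pot: Loose glass coffee pot, 136 mm in diameter, 150 mm high with black collar and lid, black handle reaching 113 mm from its axis, roughly away from the robot. Stands within 5 mm of the centre of its plate. Origin: centre of its underside, z up. About 0.4 to 0.8 kg.
- basket: Loose black brew basket (open funnel), 124 mm across its rim, 80 mm high, straight handle reaching 119 mm from its axis, roughly away from the robot. Stands within 5 mm of the centre of its plate. Origin: centre of its underside, z up.
- screwdriver: Screwdriver with a blue handle lying on the counter in front of the warmers, about crosswise. Loose; origin at its underside (tools: in its length). To be left alone.
- spoon: Steel spoon lying on the counter in front of the warmers, about crosswise. Loose; origin at its underside (tools: in its length). To be left alone.
- bowl: Steel bowl, 150 mm wide, 50 mm high, at the right. Loose; origin at its underside (tools: in its length). To be left alone.
- mug: White mug, 82 mm wide, 95 mm high, at the left. Loose; origin at its underside (tools: in its length). To be left alone.
- can: Orange jar, 90 mm wide, 130 mm high, at the left. Loose; origin at its underside (tools: in its length). To be left alone.
- cup: White cup, 80 mm wide, 85 mm high, at the right. Loose; origin at its underside (tools: in its length). To be left alone.
Things that resemble listed ones, but are neither listed nor needed, are in the scene too. There is more than one size of the pot; the job needs the larger.

How it is judged:
By the outcome, as a careful person would: the job done as asked, in the order asked, and still so for the second after the job is handed in, with the robot touching nothing.
It also fails if it takes over 40 s, if anything falls off the work surface, if the arm or the gripper's body presses on something with over 40 N, if the wrist force passes 120 N, or if a joint passes its speed limit or range.

## Working session

There is one attempt and no reset: what is moved stays moved. The work goes in short steps, Python scripts to look and compute and a tool call to move; the robot and the scene stay as the last step left them, time stands still between calls to the robot, and variables do not carry over. Pictures are saved under pics/ and viewed, and the job is handed in when it is done.

Besides the shell and the picture viewer there is one more tool, called after "Emit:" as name(argument=value, ...), one argument or row to a line, values as JSON. apply_moves: Moves the arm, as the interface text tells. Scaled input: -1 to 1 covers 120 mm each way for a shift and 4 degrees each way for a turn. Its arguments: {"type":"object","properties":{"moves":{"type":"string"},"force":{"type":"number"}},"required":["moves"]}

```bash
mkdir -p pics
python3 - <<'E'
from station import bot, imaging, nets
import cv2
o=bot.get_obs();print({k:(v if not hasattr(v,'round') else v) for k,v in o.items()})
for n in ['scene','side','wrist']:
    p=imaging.read_camera(n);cv2.imwrite(f'pics/{n}0.png',p['image'][:,:,::-1])
    print(n,p['fx'],p['fy'],p['cx'],p['cy']);print(p.get('view',p.get('mount')))
    for t in ['pot_toggle_tip','pot_plate','basket_plate','pot','basket']:
        print(t,[(round(d['score'],2),[round(float(x)) for x in d['location']]) for d in nets.spot_point(p,t)])
    for t in ['pot','basket','pot_toggle','pot_warmer']:
        print(t,[(round(d['score'],2),[round(float(x)) for x in d['rect']]) for d in nets.spot_in(p,t)])
E
```

```text
{'t': 0.0, 'q': array([-0.10810214,  0.47777231,  0.0223322 ,  1.55645307, -0.0115396 ,
        1.10928154, -0.08307737]), 'joint_vel': array([ 1.59422107e-03,  7.61186304e-04, -6.23980122e-04, -3.76945892e-04,
        2.54236473e-06, -9.48049301e-04, -6.89662309e-04]), 'joint_torque': array([-5.45967814e-04, -5.96443820e+01,  1.60769675e+00, -2.81194621e+01,
        1.24063640e-02,  9.39900521e-03,  2.20753498e-05]), 'eef_pos': array([6.74412583e-01, 3.25043725e-06, 2.30343505e-01]), 'tool_rot': array([ 4.65400555e-05,  9.99999601e-01,  1.76897016e-05, -8.92265949e-04]), 'contact_force': array([-0.6662041 ,  0.01374854, -0.52432943]), 'torque': array([-0.00178882,  0.03454809, -0.00487906]), 'gripper_width': 1.000868664075686}
scene 395.92934594033574 395.92934594033574 287.01735627329947 212.83085873316887
[[ 0.18269183  0.98298801  0.01892818 -0.08164498]
 [ 0.5982242  -0.09586273 -0.7955741  -0.23179438]
 [-0.78022529  0.15666818 -0.60556055  1.81725495]
 [ 0.          0.          0.          1.        ]]
pot_toggle_tip [(0.49, [194, 222])]
pot_plate []
basket_plate [(0.69, [385,
[... 941 characters left out ...]
, 150])]
pot_toggle [(0.64, [353, 316, 423, 377]), (0.56, [172, 191, 224, 223]), (0.41, [379, 240, 383, 251])]
pot_warmer []
wrist 325.19226210127806 325.19226210127806 272.82300640803265 210.24188190233346
[[ 9.99999015e-01  1.15267500e-03  8.00737563e-04 -5.94633988e-04]
 [-1.32605980e-03  9.62862119e-01  2.69990335e-01 -6.76705588e-02]
 [-4.59788758e-04 -2.69991131e-01  9.62862699e-01 -1.42212361e-01]
 [ 0.00000000e+00  0.00000000e+00  0.00000000e+00  1.00000000e+00]]
pot_toggle_tip []
pot_plate []
basket_plate [(0.26, [84, 247])]
pot [(0.63, [35, 337])]
basket []
pot [(0.86, [0, 318, 39, 380]), (0.43, [413, 389, 418, 397])]
basket []
pot_toggle []
pot_warmer [(0.6, [169, 311, 381, 361])]
```

View pics/scene0.png

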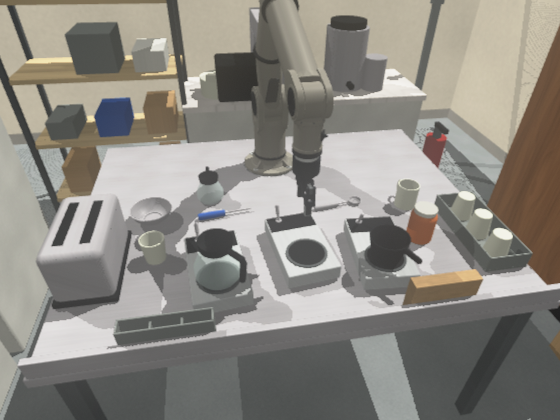

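View pics/side0.png

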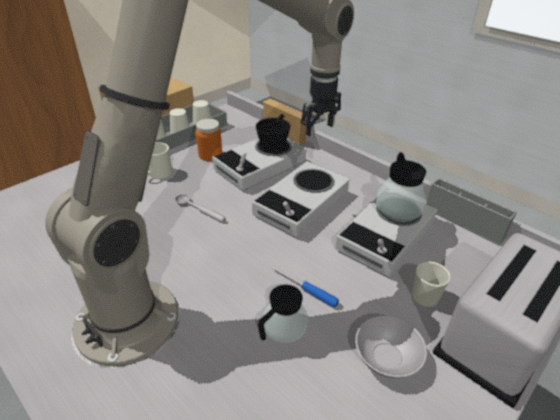

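View pics/wrist0.png

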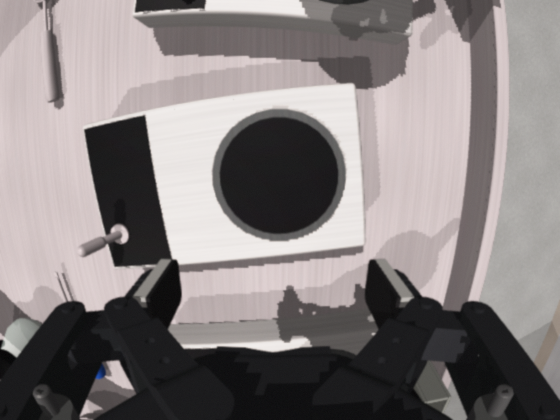

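Left to right in the scene picture there are a pot warmer, the spare and a basket warmer. A second, smaller pot stands on the counter at scene (209,188) / side (285,313). The larger pot is on its warmer at scene (218,260). Next, crops.

Run:
```python
import cv2,numpy as np
a=cv2.imread('pics/scene0.png');b=cv2.imread('pics/side0.png')
def c(i,x,y,w,h,s):return cv2.resize(i[y:y+h,x:x+w],None,fx=s,fy=s,interpolation=cv2.INTER_CUBIC)
cv2.imwrite('pics/c1.png',c(a,180,195,250,120,3.2))
cv2.imwrite('pics/c2.png',c(b,205,140,240,150,3.3))
```

```text
(no output)
```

View pics/c1.png

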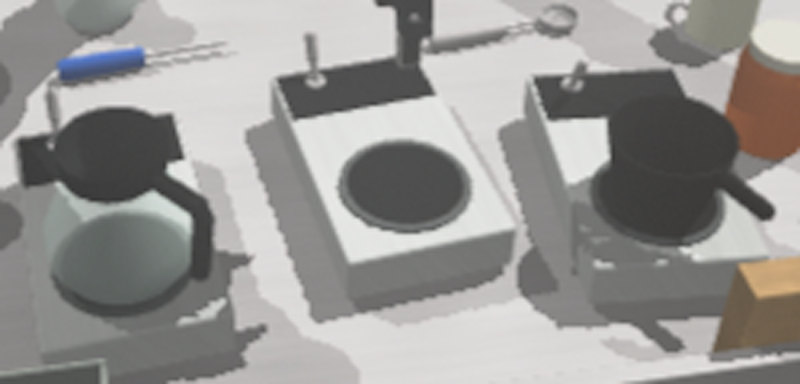

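View pics/c2.png

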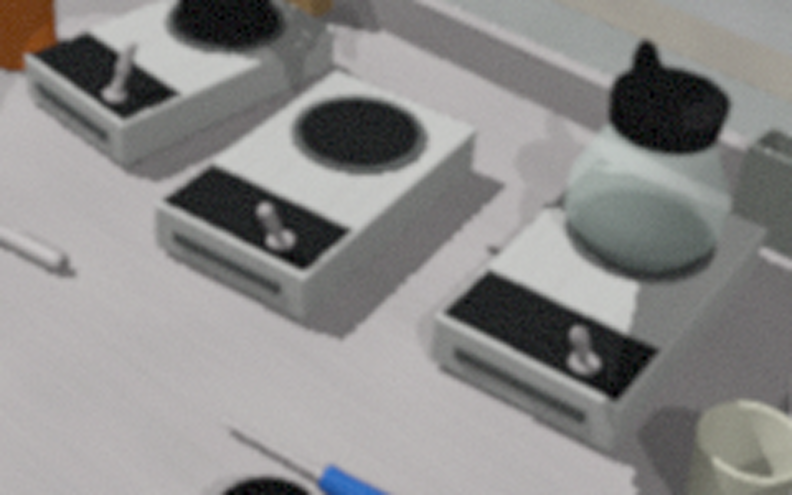

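```bash
cat > h.py <<'E'
from station import bot, imaging, nets
import numpy as np
from scipy.optimize import least_squares
from scipy.spatial.transform import Rotation as R
L=dict(FL=(-.145,.085,.06),FR=(-.145,-.085,.06),BR=(.145,-.085,.06),BL=(.145,.085,.06),P=(-.12,-.04,.062),on=(-.12+.0585*np.sin(.45),-.04,.062+.0585*np.cos(.45)),off=(-.12-.0585*np.sin(.45),-.04,.062+.0585*np.cos(.45)),C=(.06,0,.064))
def W(p,l):
    x,y,a=p;l=np.array(l);return np.array([x+np.cos(a)*l[0]-np.sin(a)*l[1],y+np.sin(a)*l[0]+np.cos(a)*l[1],l[2]])
def proj(cam,X):
    c=cam['view'][:3,:3]@X+cam['view'][:3,3];return np.array([cam['fx']*c[0]/c[2]+cam['cx'],cam['fy']*c[1]/c[2]+cam['cy']])
def projw(cam,pos,quat,X):
    T=R.from_quat(quat,scalar_first=True);t=T.inv().apply(X-pos);M=cam['mount'];c=M[:3,:3].T@(t-M[:3,3])
    th=np.arctan2(np.hypot(c[0],c[1]),c[2]);ph=np.arctan2(c[1],c[0]);r=cam['fx']*th
    return np.array([cam['cx']+r*np.cos(ph),cam['cy']+r*np.sin(ph)])
E
cat > fit.py <<'E'
from h import *
S=imaging.read_camera('side');C=imaging.read_camera('scene')
s=lambda x,y:(S,np.array([205+x/3.3,140+y/3.3]));c=lambda x,y:(C,np.array([180+x/3.2,195+y/3.2]))
D={'basket':[('FL',s(25,55)),('FR',s(122,128)),('P',s(117,93)),('FR',c(528,80)),('FL',c(680,72)),('P',c(572,84)),('on',s(131,45)),('on',c(582,62))],
'spare':[('FL',s(160,207)),('FR',s(301,273)),('BR',s(474,132)),('BL',s(335,72)),('P',s(281,242)),('FR',c(274,85)),('BL',c(515,232)),('BR',c(345,265)),('P',c(315,82)),('off',c(310,36)),('off',s(263,203))],
'pot':[('FL',s(438,318)),('FR',s(612,400)),('BR',s(765,232)),('P',s(585,363)),('off',s(577,327)),('FR',c(20,140)),('BR',c(45,355)),('BL',c(235,325)),('off',c(53,83))]}
for n,d in D.items():
    f=lambda p:np.concatenate([proj(k[0],W(p,L[l]))-k[1] for l,k in d])
    r=least_squares(f,[.7,0,0],loss='soft_l1')
    print(n,r.x.round(4));print(' res',[(d[i][0],*f(r.x)[2*i:2*i+2].round(1)) for i in range(len(d))])
    for k in('P','on','off','C'):print('  ',k,W(r.x,L[k]).round(4))
E
python3 fit.py
```

```text
basket [ 0.6826  0.2585 -0.1073]
 res [('FL', np.float64(0.3), np.float64(-1.1)), ('FR', np.float64(-0.3), np.float64(-1.4)), ('P', np.float64(-0.6), np.float64(0.0)), ('FR', np.float64(-0.6), np.float64(-1.8)), ('FL', np.float64(-1.0), np.float64(-0.8)), ('P', np.float64(-0.2), np.float64(0.5)), ('on', np.float64(0.9), np.float64(-1.7)), ('on', np.float64(0.4), np.float64(-0.2))]
   P [0.559  0.2316 0.062 ]
   on [0.5843 0.2289 0.1147]
   off [0.5337 0.2343 0.1147]
   C [0.7423 0.2521 0.064 ]
spare [0.6235 0.0098 0.1054]
 res [('FL', np.float64(-2.0), np.float64(-2.6)), ('FR', np.float64(1.0), np.float64(0.8)), ('BR', np.float64(2.1), np.float64(-1.7)), ('BL', np.float64(1.2), np.float64(-1.5)), ('P', np.float64(-0.3), np.float64(-1.1)), ('FR', np.float64(-1.4), np.float64(-2.7)), ('BL', np.float64(0.5), np.float64(-0.9)), ('BR', np.float64(0.2), np.float64(-0.2)), ('P', np.float64(0.1), np.float64(-0.0)), ('off', np.float64(-0.2), np.float64(-2.0)), ('off', np.float64(0.1), np.float64(0.4))]
   P [ 0.5084 -0.0426  0.062 ]
   on [ 0.5337 -0.0399  0.1147]
   off [ 0.4831 -0.0453  0.1147]
   C [0.6832 0.0161 0.064 ]
pot [ 0.6839 -0.2637  0.0964]
 res [('FL', np.float64(-2.1), np.float64(-2.6)), ('FR', np.float64(1.6), np.float64(1.1)), ('BR', np.float64(0.8), np.float64(-2.4)), ('P', np.float64(-1.2), np.float64(-1.4)), ('off', np.float64(-0.3), np.float64(-0.3)), ('FR', np.float64(-2.0), np.float64(-0.6)), ('BR', np.float64(-1.4), np.float64(-0.1)), ('BL', np.float64(0.5), np.float64(-3.2)), ('off', np.float64(-0.4), np.float64(1.9))]
   P [ 0.5683 -0.3151  0.062 ]
   on [ 0.5936 -0.3127  0.1147]
   off [ 0.5429 -0.3176  0.1147]
   C [ 0.7436 -0.258   0.064 ]
```

Emit:
apply_moves(
  moves="1 -0.069 -0.268 0 0 0 0;1 -0.069 -0.268 0 0 0 0;1 -0.069 -0.268 0 0 0 0;1 -0.069 -0.268 0 0 0 0;1 -0.069 -0.268 0 0 0 0;1 -0.069 -0.268 0 0 0 0;1 -0.069 -0.268 0 0 0 0;1 0 0 0 0 0 0;1 0 0 0 0 0 0",
  force=30,
)

```text
t: 2.35
eef_pos: [0.6159, 0.2285, 0.2313]
tool_rot: [-0.001, 1.0, 0.003, -0.0]
contact_force: [0.3, -0.9, -1.4]
gripper_width: 0.002
```

Run:
```python
from h import *
import cv2
o=bot.get_obs();w=imaging.read_camera('wrist');im=w['image'][:,:,::-1].copy()
p=[.6826,.2585,-.1073]
for k in('FL','FR','BR','BL','P','on','C'):
    u=projw(w,o['eef_pos'],o['tool_rot'],W(p,L[k]));cv2.circle(im,tuple(int(v) for v in u),4,(0,0,255),1);print(k,u.round())
u=projw(w,o['eef_pos'],o['tool_rot'],o['eef_pos']);print('tcp',u)
cv2.imwrite('pics/w1.png',im)
cv2.imwrite('pics/s1.png',imaging.read_camera('side')['image'][:,:,::-1])
```

```text
FL [203.  59.]
FR [190. 227.]
BR [446. 253.]
BL [476. 106.]
P [216. 188.]
on [235. 204.]
C [399. 170.]
tcp [273.74072741 265.77390588]
```

View pics/w1.png

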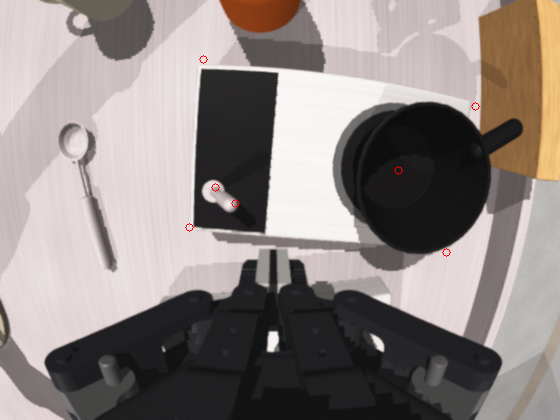

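View pics/s1.png

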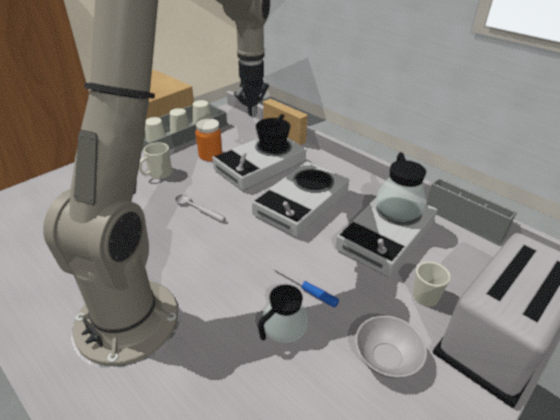

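Emit:
apply_moves(
  moves="1 -0.03 0 0.23 0 0 0;1 0 0 0.23 0 0 0;1 0 0 0.23 0 0 0;1 0 0 0.23 0 0 0;1 0 0 0.23 0 0 0;1 0 0 0 0 0 0",
)

```text
t: 2.95
eef_pos: [0.6106, 0.2212, 0.0877]
tool_rot: [0.002, 1.0, -0.001, -0.004]
contact_force: [-1.7, -0.5, -0.4]
gripper_width: 0.004
```

Run:
```python
from h import *
import cv2
f=lambda i,x,y,w,h,s:cv2.resize(i[y:y+h,x:x+w,::-1],None,fx=s,fy=s,interpolation=cv2.INTER_CUBIC)
a=f(imaging.read_camera('side')['image'],200,90,130,110,3)
b=f(imaging.read_camera('scene')['image'],330,150,130,110,3)
cv2.imwrite('pics/d1.png',np.hstack([a,b]));cv2.imwrite('pics/w2.png',imaging.read_camera('wrist')['image'][:,:,::-1])
print(bot.get_obs()['contact_force'])
```

```text
[0.57807622 0.12096773 0.45642834]
```

View pics/d1.png

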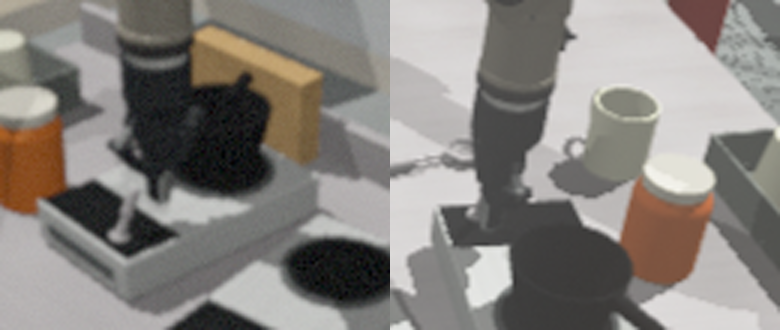

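View pics/w2.png

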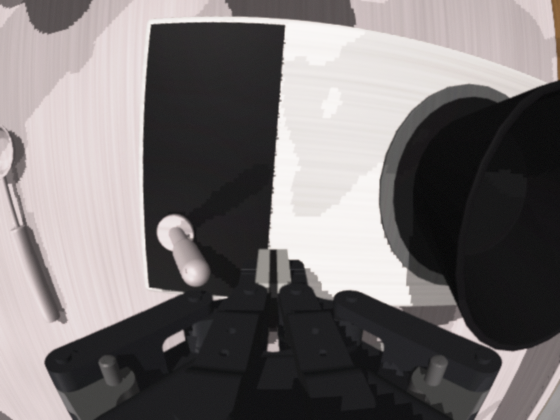

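Emit:
apply_moves(
  moves="1 -0.058 -0.033 0 0 0 0;1 -0.058 0 0 0 0 0;1 -0.058 0 0 0 0 0;1 -0.058 0 0 0 0 0;1 -0.058 0 0 0 0 0;1 -0.058 0 0 0 0 0;1 0 0 0 0 0 0",
)

```text
t: 3.68
eef_pos: [0.5689, 0.2292, 0.0932]
tool_rot: [0.0, 1.0, 0.001, -0.001]
contact_force: [-0.4, -0.1, 0.1]
gripper_width: 0.001
```

Run:
```python
from h import *
import cv2
f=lambda i,x,y,w,h,s:cv2.resize(i[y:y+h,x:x+w,::-1],None,fx=s,fy=s,interpolation=cv2.INTER_CUBIC)
a=f(imaging.read_camera('side')['image'],200,90,130,110,3)
b=imaging.read_camera('wrist')['image'][:330,100:500,::-1]
cv2.imwrite('pics/d2.png',np.hstack([a,b]))
print(bot.get_obs()['contact_force'])
```

```text
[ 0.6233312  -0.02387545 -0.28062315]
```

View pics/d2.png

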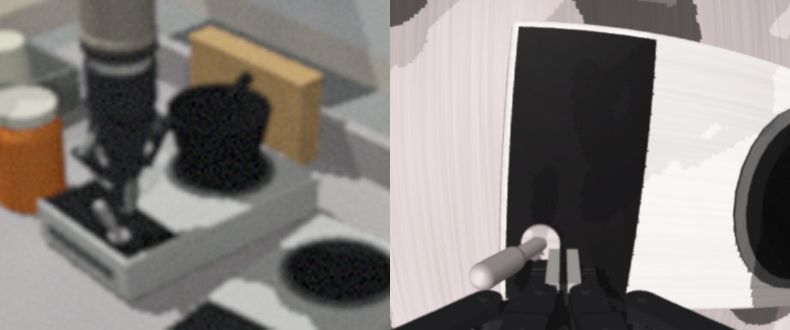

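Emit:
apply_moves(
  moves="1 0 0 -0.3 0 0 0;1 0 0 -0.3 0 0 0;1 0 0 -0.3 0 0 0;1 0 0 -0.3 0 0 0;1 -0.02 0.31 0 0 0 0;1 -0.02 0.31 0 0 0 0;1 -0.02 0.31 0 0 0 0;1 -0.02 0.31 0 0 0 0;1 -0.02 0.31 0 0 0 0;1 -0.02 0.31 0 0 0 0;1 -0.02 0.31 0 0 0 0;1 0 0 0 0 0 0",
)

```text
t: 4.78
eef_pos: [0.5536, -0.0412, 0.2371]
tool_rot: [0.002, 1.0, -0.006, -0.001]
contact_force: [0.7, -0.9, 0.1]
gripper_width: -0.0
```

Emit:
apply_moves(
  moves="1 -0.02 0.31 0 0 0 0;1 -0.02 0.31 0 0 0 0;1 -0.02 0.31 0 0 0 0;1 -0.02 0.31 0 0 0 0;1 -0.02 0.31 0 0 0 0;1 -0.02 0.31 0 0 0 0;1 -0.02 0.31 0 0 0 0;1 0 0 0 0 0 0;1 0 0 0 0 0 0",
)

```text
t: 5.53
eef_pos: [0.5368, -0.2946, 0.2368]
tool_rot: [0.0, 1.0, -0.003, -0.001]
contact_force: [1.2, 1.2, -0.4]
gripper_width: 0.0
```

Run:
```python
from h import *
import cv2
o=bot.get_obs();w=imaging.read_camera('wrist');im=w['image'][:,:,::-1].copy()
p=[.6839,-.2637,.0964]
for k in('FL','FR','BR','BL','P','off','C'):
    u=projw(w,o['eef_pos'],o['tool_rot'],W(p,L[k]));cv2.circle(im,tuple(int(v) for v in u),4,(0,0,255),1);print(k,u.round())
cv2.imwrite('pics/w3.png',im)
S=imaging.read_camera('side');C=imaging.read_camera('scene')
r=least_squares(lambda X:np.concatenate([proj(S,X)-[289,332],proj(C,X)-[211,199]]),[.4,-.2,0]);print('small pot',r.x,r.fun)
f=lambda i,x,y,w,h,s:cv2.resize(i[y:y+h,x:x+w,::-1],None,fx=s,fy=s,interpolation=cv2.INTER_CUBIC)
cv2.imwrite('pics/d3.png',f(S['image'],200,90,250,180,3))
```

```text
FL [267.  87.]
FR [284. 252.]
BR [510. 223.]
BL [513.  86.]
P [304. 209.]
off [281. 229.]
C [462. 159.]
small pot [ 0.24827649 -0.28330626 -0.00848358] [-1.50814826 -0.96878696 -2.68743958  1.49497663]
```

View pics/w3.png

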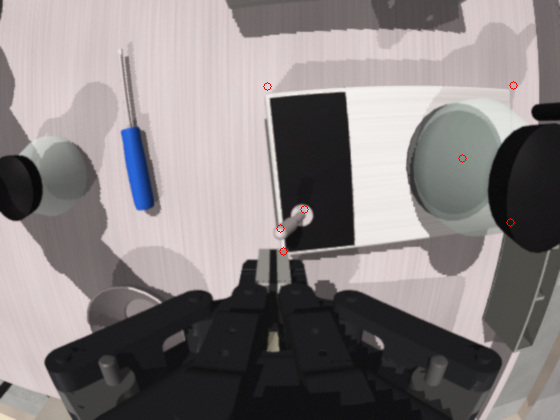

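View pics/d3.png

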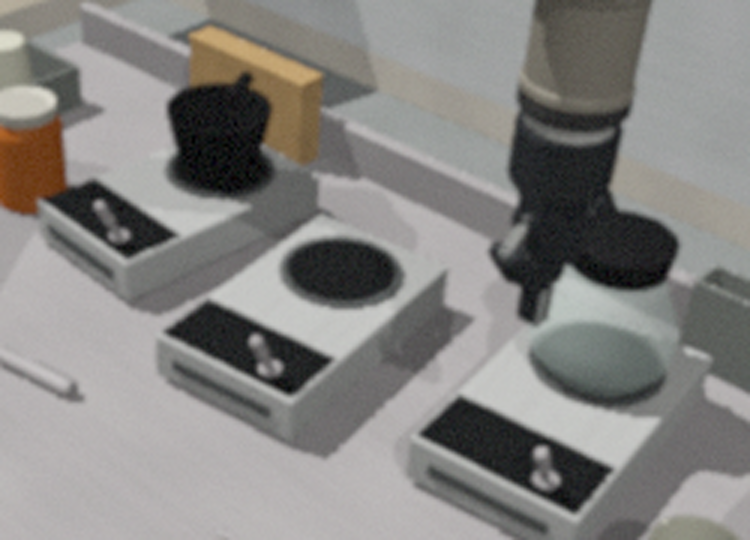

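Run:
```python
from h import *
S=imaging.read_camera('side');C=imaging.read_camera('scene')
for n in('cup','bowl'):
    for c in (S,C):
        for d in nets.spot_point(c,n)[:2]:
            r=least_squares(lambda X:proj(c,np.array([X[0],X[1],0]))-d['location'],[.5,-.4]);print(n,d['score'],np.round(d['location']),r.x.round(3))
```

```text
cup 0.69 [398. 211.] [ 0.814 -0.226]
cup 0.59 [427. 298.] [ 0.56  -0.469]
cup 0.95 [154. 258.] [ 0.561 -0.468]
cup 0.52 [226. 219.] [ 0.388 -0.223]
bowl 0.63 [399. 212.] [ 0.808 -0.232]
bowl 0.58 [389. 355.] [ 0.358 -0.49 ]
bowl 0.6 [151. 219.] [ 0.349 -0.494]
```

Emit:
apply_moves(
  moves="1 -0.14 0.1 0 0 0 0;1 -0.14 0.1 0 0 0 0;1 0 0 0 0 0 0;1 0 0 0.24 0 0 0;1 0 0 0.24 0 0 0;1 0 0 0.24 0 0 0;1 0 0 0.24 0 0 0;1 0 0 0.24 0 0 0;1 0 0 0 0 0 0;1 0 0 0 0 0 0",
)

```text
t: 6.82
eef_pos: [0.5039, -0.3149, 0.0925]
tool_rot: [-0.001, 1.0, 0.0, -0.001]
contact_force: [0.2, -1.0, 1.3]
gripper_width: 0.004
```

Run:
```python
from h import *
import cv2
f=lambda i,x,y,w,h,s:cv2.resize(i[y:y+h,x:x+w,::-1],None,fx=s,fy=s,interpolation=cv2.INTER_CUBIC)
a=f(imaging.read_camera('side')['image'],320,160,130,110,3)
b=imaging.read_camera('wrist')['image'][:330,100:500,::-1]
cv2.imwrite('pics/d4.png',np.hstack([a,b]))
```

```text
(no output)
```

View pics/d4.png

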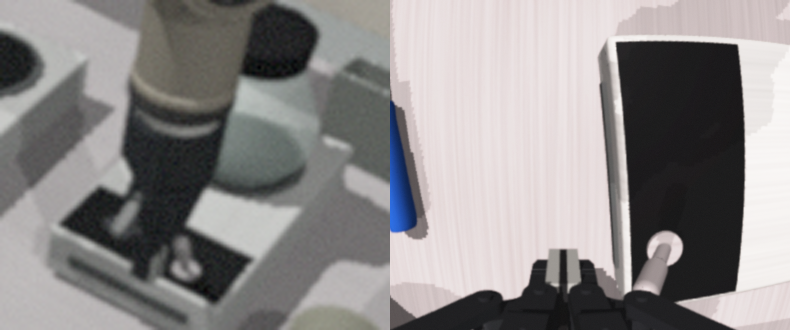

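Run:
```python
from h import *
o=bot.get_obs();w=imaging.read_camera('wrist');print(o['eef_pos'])
for z,uv in((.062,(373,247)),(.09,(362,265))):
    r=least_squares(lambda X:projw(w,o['eef_pos'],o['tool_rot'],np.array([X[0],X[1],z]))-uv,[.56,-.31]);print(z,r.x)
```

```text
[ 0.50571357 -0.31621499  0.09504663]
0.062 [ 0.56557949 -0.32063159]
0.09 [ 0.55101558 -0.31897277]
```

Emit:
apply_moves(
  moves="1 0.057 0.04 0 0 0 0;1 0.057 0 0 0 0 0;1 0.057 0 0 0 0 0;1 0.057 0 0 0 0 0;1 0.057 0 0 0 0 0;1 0.057 0 0 0 0 0;1 0.057 0 0 0 0 0;1 0 0 0 0 0 0",
)

```text
t: 7.63
eef_pos: [0.555, -0.3198, 0.0934]
tool_rot: [0.0, 1.0, 0.001, 0.001]
contact_force: [0.8, 0.3, 0.7]
gripper_width: 0.001
```

Run:
```python
from h import *
import cv2
f=lambda i,x,y,w,h,s:cv2.resize(i[y:y+h,x:x+w,::-1],None,fx=s,fy=s,interpolation=cv2.INTER_CUBIC)
a=f(imaging.read_camera('side')['image'],320,160,130,110,3)
b=imaging.read_camera('wrist')['image'][:330,100:500,::-1]
cv2.imwrite('pics/d5.png',np.hstack([a,b]))
```

```text
(no output)
```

View pics/d5.png

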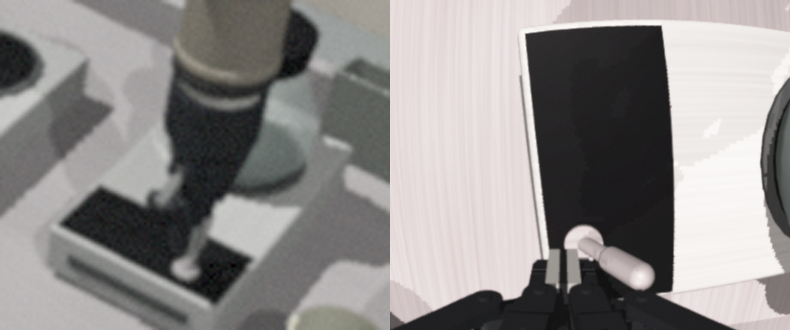

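It snapped over to on. I'll back off, rise, and check.

Emit:
apply_moves(
  moves="1 -0.1 0 0 0 0 0;1 -0.1 0 -0.1 0 0 0;1 0 0 -0.3 0 0 0;1 0 0 -0.3 0 0 0;1 0 0 -0.3 0 0 0;1 0 0 -0.3 0 0 0;1 0 -0.3 0 0 0 0;1 0 -0.3 0 0 0 0;1 0 -0.3 0 0 0 0;1 0 0 0 0 0 0;1 0 0 0 0 0 0;1 0 0 0 0 0 0",
)

```text
t: 8.73
eef_pos: [0.5281, -0.213, 0.2494]
tool_rot: [0.0, 1.0, -0.0, 0.0]
contact_force: [-0.2, -1.0, 0.0]
gripper_width: -0.0
```

Run:
```python
from h import *
import cv2
f=lambda i,x,y,w,h,s:cv2.resize(i[y:y+h,x:x+w,::-1],None,fx=s,fy=s,interpolation=cv2.INTER_CUBIC)
S=imaging.read_camera('side')['image'];C=imaging.read_camera('scene')['image']
cv2.imwrite('pics/d6.png',f(S,200,100,250,180,3));cv2.imwrite('pics/d7.png',C[:,:,::-1])
for n,i in(('scene',C),('side',S)):
    d=cv2.absdiff(cv2.imread(f'pics/{n}0.png')[:,:,::-1].copy(),i).max(2);cv2.imwrite(f'pics/diff_{n}.png',cv2.convertScaleAbs(d,alpha=3))
cv2.imwrite('pics/diff.png',cv2.resize(np.hstack([cv2.imread('pics/diff_scene.png'),cv2.imread('pics/diff_side.png')]),(800,300)))
```

```text
(no output)
```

View pics/d6.png

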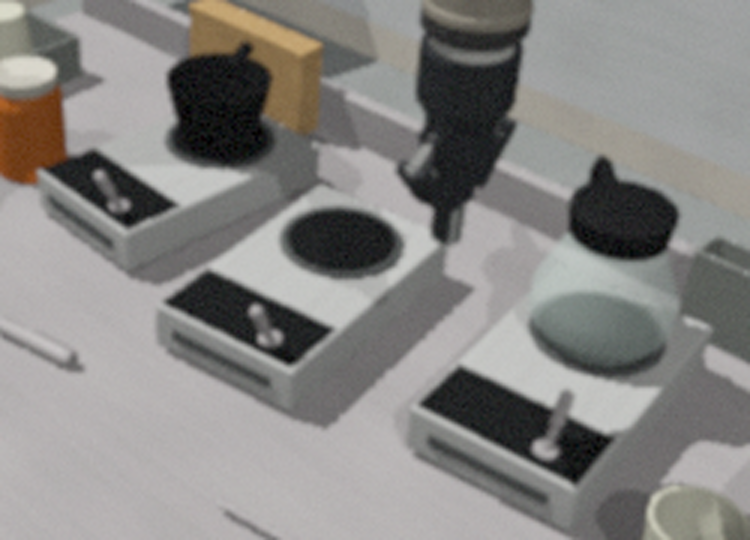

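View pics/d7.png

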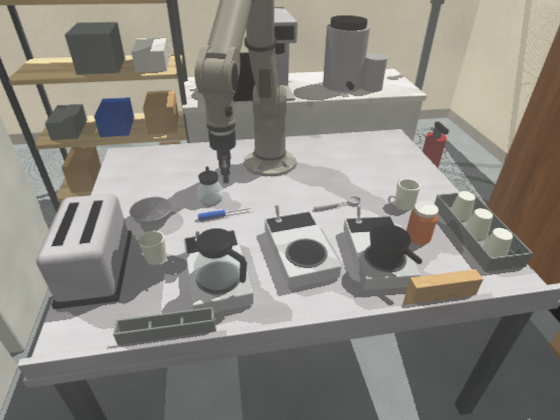

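View pics/diff.png

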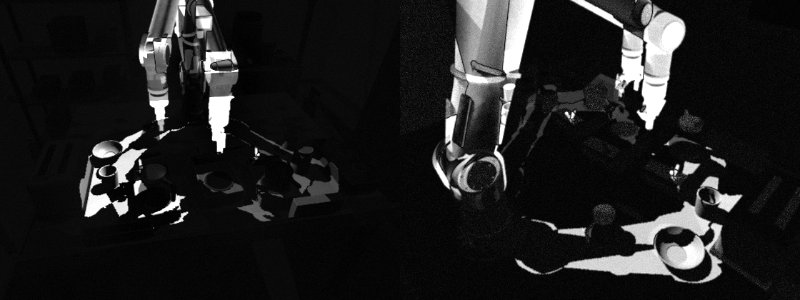

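The basket's toggle leans towards the robot (off), the spare's is off, and the pot's leans towards its plate (on). The difference pictures show only the arm, its shadows and the two toggles changing.

```bash
python3 -c "
from station import bot;print(bot.hand_in())"
```

```text
the job is handed in; nothing more can be done
None
```

The basket's warmer is now off and the pot's warmer is on, and I handed the job in with the arm clear. I switched the basket's toggle off first and checked that all three toggles were off before pushing the pot's toggle on, so both were never on at once.

- **Final toggles:** the last side picture shows the basket's and spare's toggles leaning towards the robot (off), and the pot's leaning towards its plate (on).
- **Everything else:** comparing the scene and side pictures with the first ones shows only the arm, its shadows and the two toggles changed. I saw no sign of the pot, the basket or anything else moving.
- **Force and time:** contact forces read at the end of each move stayed under about 2 N. The arm's motion ended at 8.7 s.
- **Disagreements:** the warmer positions I fitted from the fixed cameras were about 2 to 5 mm off what the wrist camera showed, and I corrected for that before each push. The networks also gave some false detections, which I rejected against the pictures. No check failed.

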